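# Stage the microscope kit for the next sample

## Task

Stage the microscope kit for the next sample: stand each objective lens in the round dish of its own colour, put the grey filter block flat inside the square frame, and lay the green-capped pot from the low end of the feeder in the green V cradle, so that the yellow-capped pot rolls down to the feeder's stop and stays there. Keep the objectives upright all the while and set them down, do not drop them.

Things in the scene. Friction and masses are not known exactly. Their poses are not given: they have to be found in the camera images.
- objective_red: Microscope objective lens standing loose on the bench: a steel cylinder 30 mm in diameter and 42 mm tall, its top 6 mm a red ring, with a narrower lens nose (19 mm wide, 9 mm tall) above. About 0.1 kg. Origin: centre of its underside; z points up along its axis. Round, so its yaw means nothing. Grip the cylinder across its diameter.
- objective_blue: Microscope objective lens standing loose on the bench: a steel cylinder 30 mm in diameter and 54 mm tall, its top 6 mm a blue ring, with a narrower lens nose (19 mm wide, 9 mm tall) above. About 0.1 kg. Origin: centre of its underside; z points up along its axis. Round, so its yaw means nothing. Grip the cylinder across its diameter.
- filter_cube: Microscope filter block, a loose grey block 36 x 36 mm and 42 mm tall, with a round orange glass window in its top. About 0.1 kg. Origin: centre of its underside; x and y are square to its sides, z up.
- seat_red: A fixed low round dish on the bench, all red, 58 mm across outside, with a grey disc inside: floor 4 mm above the bench, rim 10 mm above the bench, opening 46 mm across. Origin: its centre, on the bench; z up. Its place changes.
- seat_blue: A fixed low round dish on the bench, all blue, 58 mm across outside, with a grey disc inside: floor 4 mm above the bench, rim 10 mm above the bench, opening 46 mm across. Origin: its centre, on the bench; z up. Its place changes.
- seat_square: A fixed shallow square aluminium frame on the bench with a grey floor, 60 x 60 mm outside, opening 50 x 50 mm, floor 5 mm and rim 9 mm above the bench. Origin: its centre, on the bench; x and y are square to its sides, z up.
- cradle: Fixed green V cradle for one lying pot. Trough along its own y, 30 mm long (pot ends stick out 8 mm each, leaving room for fingers), 49 mm wide across x; walls slope 35 degrees, tops 31 mm and V bottom 14 mm above the bench. A pot lying in it has its axis along y, 37 mm above the bench. Origin: its centre, on the bench; z up.
- pot_green: White round sample pot with a green cap, loose, rigid, 38 mm in diameter, 46 mm long, about 0.05 kg. At the start it lies across the feeder against the stop at the low end. Origin: centre of the pot; y along its axis towards the cap (x and z turn as it rolls). Flat parallel ends: grip it end to end (46 mm), along y.
- pot_yellow: The same pot with a yellow cap (38 mm diameter, 46 mm long); at the start it lies in the feeder right behind the green-capped one, touching it. Origin: its centre; y along its axis towards the cap. It rolls down to the stop by itself when the first is lifted out.
- feeder: Fixed steel track, 190 mm long, 30 mm wide, rising 10 degrees to its +x. Origin: on the bench straight below the axis of a pot at the stop; z up. Pots lie across it, axis along its y; one at the stop has its centre 48 mm up. Pot ends overhang 8 mm, free down to the bench. Stop plate as high as that axis, 19-25 mm from it. Clear side guides 56 mm apart begin 70 mm up it.
There are look-alikes about, which are no part of the job. There is more than one size of the seat_blue; the job needs the middle-sized. What is shaped like the objective_blue but purple is not meant.

How it is judged:
By the outcome, as a careful person would: the job done as asked, in the order asked, and still so for the second after the job is handed in, with the robot touching nothing.
It also fails if it takes over 99 s, if anything falls off the work surface, if the arm or the gripper's body presses on something with over 40 N, if the wrist force passes 120 N, or if a joint passes its speed limit or range.

## Robot

A 6-joint arm with a two-finger parallel gripper is mounted at the origin on the work surface. World frame = base frame: x ahead of the robot, y to its left, z up, the work surface at z = 0. Lengths are in mm, angles in rad, forces in N, time in s.
With the tool pointing down it reaches from about 350 to 875 mm from the base axis. Payload 4.2 kg.
Tool frame: the origin (TCP) lies between the finger pads; the fingertips stand 25 mm ahead of it and the grasp point (between the pads) lies 6 mm ahead of it; z points along the fingers, y is the line along which they close (so a half turn about z gives the same grasp; the last joint's range is limited). The gripper opens to 85 mm and grips with 20 to 120 N. Pads are 22 mm wide; open, the fingers measure 114 mm over their backs; the gripper's body (76 mm by 85 mm) begins 54 mm behind the grasp point. The pads swing forward as they close: fully open they stand 13 mm farther back than shut.
Start: joints at [-0.951, 0.385, 0.008, 0, -1.194, -0.259], TCP at [220.653, -584.732, 256.312] pointing down, gripper open.
Joint ranges: [-3.14, 3.14], [-1.21, 2.06], [-1.07, 1.41], [-3.16, 2.05], [-2.99, -0.16], [-3.1, 3.1]. Speed limits (rad/s): [2.79, 2.79, 3.14, 3.14, 3.14, 3.14].

## Interface

Orientations are given as a unit quaternion [x, y, z, w].
In Python, from bench import read_state, imaging, workorder, nets gives the robot as it stands.
- The arm moves only by the tool apply_moves, never from a script. Its argument "rows" is a list of rows, each an object with "hand": the opening, from -1 (shut) to 1 (fully open); "delta_pos": the shift along the tool's x, y, z in mm, a list of three; "yaw": the turn about the tool's z in rad. A call has 1 to 12 rows; each row is the pose to reach, as a shift and turn from the pose commanded when the call began, along the tool's axes at that moment; what a row does not reach only later rows make up. A row lasts 1/12 s, in which the tool goes at most 41.7 mm and 7.16 degrees, less where a joint would pass 70% of its speed; a pose out of reach is approached as far as the arm can. A call with a gripper value outside its range is refused whole. The fingers move at their own pace and stop on an object; the grip force is fixed at half the most. Time passes only in rows, so rows that repeat a pose let the fingers close. It gives the time, the measured TCP pose, the force, the opening and the grip force at its end, in the units of the state.
- read_state(): the state, without advancing time (a new reading comes with each control period).
- imaging.get_image(name): name is "side" or "top" or "wrist"; returns a dict with "pixels" (400x640x3 uint8, red, green, blue), "fx", "fy", "cx", "cy" (pixels), "xyz" and "rotation" of the camera in the world. Camera axes: x right, y down, z forward; pixel columns grow to the right and rows downward; lengths in mm; the calibration is good to about 2 mm. The wrist camera is an equidistant fisheye: a pixel r from the principal point sees the ray r / f radians off the axis. A picture is of the moment at which its call begins. There is no depth.
- workorder.job_done(): hands the job in; it is judged then, once.
Trained networks look in the newest picture that a camera, given by its name, has taken for a name from the list of things; names that differ only in an ending like _2 or _b are one class to them, and where a whole thing is asked for, a point or a joint stands for the part that bears it (a point fixed in the world has none). Each returns a list of dicts, best first, with "score" (0 to 1); they miss things now and then, are a little off and sometimes report something else, mostly with a low value. They report only what shows in the picture. A call takes as long as a camera call. They do not tell look-alikes from the thing itself.
- nets.find_in(camera, query): "location" ([row, column] in pixels, amid what is visible of it).
- nets.pinpoint(camera, query): "location" ([row, column] in pixels: a listed point, or the origin of a listed thing).
The state is a dict: "clock": time; "joints": joint angles; "joint_vel": joint speeds; "joint_efforts": joint torques, N m; "position": TCP position; "ee_rot": TCP orientation; "contact_force": force on the tool from outside, world axes, zero at the start; "wrist_torque": the same for the moment, N m; "gripper_width": finger opening in mm; "grasp_force": force on a finger pad.
Only numpy, scipy, OpenCV 4.12 (cv2) and the standard library are available. Lean on these libraries where they do the work, as an engineer would, in place of code of your own. Each camera call takes 0.05 s, during which the arm holds its last target. There are 200 camera calls.

## Working session

There is one attempt and no reset: what is moved stays moved. The work goes in short steps, Python scripts to look and compute and a tool call to move; the robot and the scene stay as the last step left them, time stands still between calls to the robot, and variables do not carry over. Pictures are saved under pics/ and viewed, at most 15 in all, crops included, and the job is handed in when it is done.

Besides the shell and the picture viewer there is one more tool, called after ">>>" in YAML: its name, and indented under it one key for each argument. apply_moves: Moves the arm, as the interface text tells. Its arguments: {"type":"object","properties":{"rows":{"type":"array"}},"required":["rows"]}

```bash
ls; mkdir -p pics; python3 - <<'E'
from bench import read_state, imaging, workorder, nets
import cv2
s=read_state(); print({k:s[k] for k in ('clock','position','ee_rot','gripper_width','contact_force')})
for n in ('side','top'):
    d=imaging.get_image(n); print(n,d['fx'],d['fy'],d['cx'],d['cy'],d['xyz'],d['rotation'])
    cv2.imwrite(f'pics/{n}0.png',d['pixels'][:,:,::-1])
    for q in ('objective_red','objective_blue','filter_cube','seat_red','seat_blue','seat_square','cradle','pot_green','pot_yellow','feeder'):
        print(n,q,[(r['location'],round(r['score'],2)) for r in nets.pinpoint(n,q)][:5])
E
```

```text
pics
{'clock': 0.0, 'position': array([ 220.46805361, -584.26916631,  255.21154906]), 'ee_rot': array([-1.79318462e-01,  9.83790467e-01,  1.07351843e-03, -2.33383868e-04]), 'gripper_width': 85.23311140878926, 'contact_force': array([ 0.43555625, -0.72466995,  0.57982463])}
side 515.9928403657017 515.9928403657017 312.21323469651884 194.85789799278518 [312.66892714 622.2482839  912.93919674] [-0.2099187   0.91874549 -0.32614686  0.07395329]
side objective_red [([217.3, 393.2], 0.6), ([276.9, 364.0], 0.36)]
side objective_blue [([284.5, 304.1], 0.9), ([270.7, 269.3], 0.64)]
side filter_cube [([185.1, 303.3], 0.63)]
side seat_red [([224.8, 338.0], 0.95)]
side seat_blue [([232.6, 275.8], 0.91), ([181.5, 345.7], 0.83), ([215.6, 243.9], 0.46)]
side seat_square [([277.4, 366.0], 0.59)]
side cradle [([349.3, 269.1], 0.69)]
side pot_green [([116.3, 408.1], 0.56)]
side pot_yellow [([110.7, 396.0], 0.89)]
side feeder [([130.9, 407.9], 0.86)]
top 422.48585548344465 422.48585548344465 313.5216027811943 200.91778981593052 [ 461.70563436   -9.31351251 1126.65373506] [-0.69988194  0.71158927 -0.04600782  0.0411006 ]
top objective_red [([261.2, 329.5], 0.64), ([232.9, 440.2], 0.18)]
top objective_blue [([220.9, 306.4], 0.7), ([194.5, 242.6], 0.59), ([221.6, 245.4], 0.52)]
top filter_cube [([177.8, 328.2], 0.65), ([222.2, 306.3], 0.46)]
top seat_red [([220.4, 304.9], 0.53)]
top seat_blue [([211.1, 344.0], 0.79), ([147.1, 273.5], 0.62), ([181.5, 274.5], 0.6)]
top seat_square [([261.4, 269.9], 0.67)]
top cradle [([223.4, 184.7], 0.84)]
top pot_green [([237.3, 440.0], 0.64)]
top pot_yellow [([217.9, 436.4], 0.77), ([222.4, 306.3], 0.74)]
top feeder []
```

View pics/side0.png

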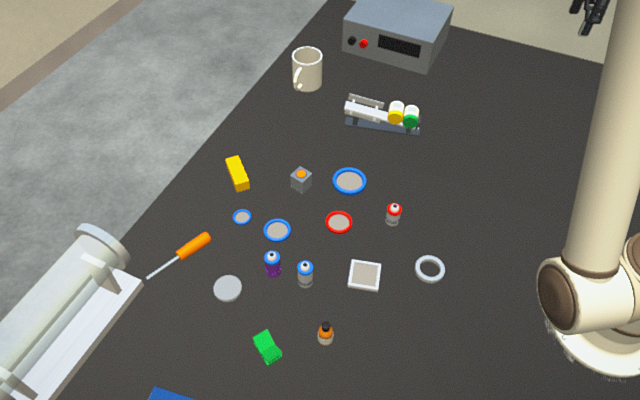

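View pics/top0.png

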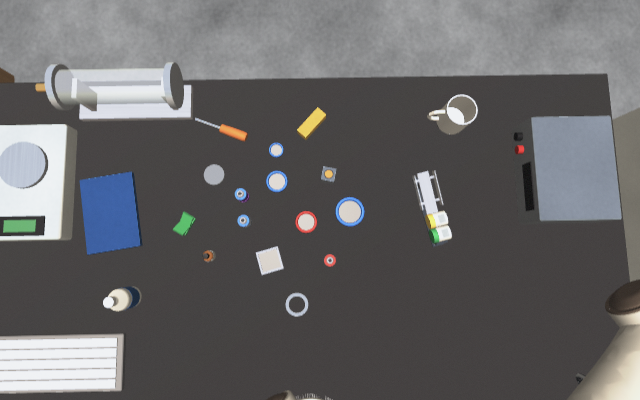

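The side view shows the blue dishes at (col,row) small (242,216), middle (277,230) and large (349,180). Red dish is at (339,222), frame (365,275), red objective (394,214), blue objective (305,272), the purple look-alike (272,262), filter block (301,179), cradle (267,347), and green pot (411,117) with the yellow one at (397,112). The top view agrees: middle blue dish (277,181), red dish (306,222), blue objective (243,221), purple (241,194), cradle (184,223), pots (440,234).

```bash
cat > h.py <<'E'
import numpy as np, cv2
from scipy.spatial.transform import Rotation as R
from bench import read_state, imaging, workorder, nets
def ray(d,p,fish=False):
    v=np.array([(p[1]-d['cx'])/d['fx'],(p[0]-d['cy'])/d['fy']]); t=np.hypot(*v)
    c=np.r_[v/t*np.sin(t),np.cos(t)] if fish else np.r_[v,1]
    c=R.from_quat(d['rotation']).apply(c); return np.array(d['xyz']),c/np.linalg.norm(c)
def tri(rays):
    A=0;b=0
    for o,v in rays: P=np.eye(3)-np.outer(v,v); A=A+P; b=b+P@o
    x=np.linalg.solve(A,b); return x,[round(float(np.linalg.norm((np.eye(3)-np.outer(v,v))@(x-o))),1) for o,v in rays]
def onz(r,z): o,v=r; return o+v*(z-o[2])/v[2]
def proj(d,X,fish=False):
    c=R.from_quat(d['rotation']).inv().apply(np.asarray(X,float)-d['xyz'])
    if fish:
        rr=np.hypot(c[0],c[1]); t=np.arctan2(rr,c[2]); return np.array([d['cy']+d['fy']*t*c[1]/rr, d['cx']+d['fx']*t*c[0]/rr])
    return np.array([d['cy']+d['fy']*c[1]/c[2], d['cx']+d['fx']*c[0]/c[2]])
def go(x,y,z,yaw=None):
    """print tool-frame shift to TCP x,y,z and yaw needed so that tool y-line is at world angle yaw"""
    s=read_state(); T=R.from_quat(s['ee_rot']); d=T.inv().apply(np.array([x,y,z])-s['position'])
    ty=T.apply([0,1,0]); a=np.arctan2(ty[1],ty[0]); o=''
    if yaw is not None:
        k=(yaw-a+np.pi/2)%np.pi-np.pi/2; o=f' yaw {-k:.3f} (alt {-k+np.pi*np.sign(k):.3f})'
    print('pos',s['position'].round(1),'j6',round(s['joints'][5],2),'ang',round(a,3),'delta',d.round(1),o,'w',round(s['gripper_width'],1),'t',s['clock'])
E
python3 - <<'E'
from h import *
S=imaging.get_image('side');T=imaging.get_image('top')
m={'ored':([217,393.2],[261.2,329.5]),'oblue':([284.5,304.1],[221.6,245.4]),'fc':([185.1,303.3],[177,328.2]),'sred':([222.5,338.5],[222,305.8]),'sblue':([231,276.8],[181.5,276.8]),'ssq':([276,365],[261,269.7]),'cradle':([349.3,269.1],[223.4,184.7]),'pg':([116.3,408.1],[236,440]),'py':([110.7,396],[218.9,436.4])}
for k,(a,b) in m.items():
    x,e=tri([ray(S,a),ray(T,b)]); print(k,x.round(0),e,'top@z0',onz(ray(T,b),0).round(0)[:2],'side@0',onz(ray(S,a),0).round(0)[:2])
go(520,30,350)
W=imaging.get_image('wrist'); print(W['fx'],W['cx'],W['cy'],W['xyz'],W['rotation'])
E
```

```text
ored [442. -57.  14.] [1.6, 1.6] top@z0 [440. -58.] side@0 [446. -67.]
oblue [549. 165.  -7.] [0.3, 0.3] top@z0 [549. 164.] side@0 [548. 169.]
fc [664. -59.   5.] [1.1, 1.1] top@z0 [666. -59.] side@0 [665. -63.]
sred [545.   3.   7.] [1.0, 1.0] top@z0 [545.   3.] side@0 [548.  -1.]
sblue [656.  80.   4.] [1.1, 1.1] top@z0 [656.  80.] side@0 [659.  78.]
ssq [444. 100.   4.] [0.9, 0.9] top@z0 [443. 100.] side@0 [446.  98.]
cradle [544. 322.  13.] [1.2, 1.2] top@z0 [546. 326.] side@0 [546. 317.]
pg [ 506. -337.   51.] [6.0, 6.0] top@z0 [ 502. -354.] side@0 [ 523. -392.]
py [ 542. -328.   63.] [0.4, 0.4] top@z0 [ 547. -347.] side@0 [ 559. -398.]
pos [ 220.7 -584.7  256.3] j6 -0.26 ang 1.932 delta [-497.1  469.5  -93.7]  w 85.4 t 1.2
309.70691628693146 313.1963077461177 200.30200675858558 [ 150.5846956  -610.78093406  373.93928599] [0.56235784 0.81359809 0.12123308 0.08434659]
```

```bash
python3 - <<'E'
from h import *
go(480,-20,250,np.pi/2)
s=read_state(); W=imaging.get_image('wrist'); T=R.from_quat(s['ee_rot'])
print(T.inv().apply(W['xyz']-s['position']), (T.inv()*R.from_quat(W['rotation'])).as_matrix().round(2).tolist())
E
```

```text
pos [ 220.7 -584.7  256.3] j6 -0.26 ang 1.932 delta [-442.   436.8    6.3]  yaw 0.361 (alt -2.781) w 85.4 t 1.25
[  74.77310358    0.37170627 -117.62674669] [[0.0, -0.96, -0.29], [1.0, 0.0, -0.0], [0.0, -0.29, 0.96]]
```

>>> apply_moves:
  rows:
    - {"hand":1,"delta_pos":[-442,437,6],"yaw":0.361}
    - {"hand":1,"delta_pos":[-442,437,6],"yaw":0.361}
    - {"hand":1,"delta_pos":[-442,437,6],"yaw":0.361}
    - {"hand":1,"delta_pos":[-442,437,6],"yaw":0.361}
    - {"hand":1,"delta_pos":[-442,437,6],"yaw":0.361}
    - {"hand":1,"delta_pos":[-442,437,6],"yaw":0.361}
    - {"hand":1,"delta_pos":[-442,437,6],"yaw":0.361}
    - {"hand":1,"delta_pos":[-442,437,6],"yaw":0.361}
    - {"hand":1,"delta_pos":[-442,437,6],"yaw":0.361}
    - {"hand":1,"delta_pos":[-442,437,6],"yaw":0.361}
    - {"hand":1,"delta_pos":[-442,437,6],"yaw":0.361}
    - {"hand":1,"delta_pos":[-442,437,6],"yaw":0.361}

```text
clock: 2.3
position: [427.6, -132.8, 252.1]
ee_rot: [-0.0, 1.0, -0.0, 0.001]
contact_force: [1.6, -1.2, 1.4]
gripper_width: 85.5
grasp_force: 0.0
```

```bash
python3 -c "
from h import *
go(480,-20,250,np.pi/2)"
```

```text
pos [ 427.6 -132.8  252.1] j6 -1.63 ang 1.571 delta [-52.4 112.8   2.2]  yaw 0.000 (alt -3.142) w 85.5 t 2.3
```

>>> apply_moves:
  rows:
    - {"hand":1,"delta_pos":[-52,112,2],"yaw":0}
    - {"hand":1,"delta_pos":[-52,112,2],"yaw":0}
    - {"hand":1,"delta_pos":[-52,112,2],"yaw":0}
    - {"hand":1,"delta_pos":[-52,112,2],"yaw":0}
    - {"hand":1,"delta_pos":[-52,112,2],"yaw":0}

```text
clock: 2.72
position: [479.8, -21.0, 249.4]
ee_rot: [-0.002, 1.0, -0.0, -0.0]
contact_force: [-0.6, -0.8, -0.0]
gripper_width: 85.4
grasp_force: 0.0
```

```bash
python3 - <<'E'
from h import *
W=imaging.get_image('wrist'); cv2.imwrite('pics/w1.png',W['pixels'][:,:,::-1])
print(read_state()['position'],W['xyz'])
m={'ored':(442,-57,0),'oblue':(549,165,0),'fc':(664,-59,0),'sred':(545,3,0),'sblue':(656,80,0),'ssq':(444,100,0)}
for k,x in m.items(): print(k,proj(W,x,True).round(0))
for q in ('objective_red','objective_blue','filter_cube','seat_red','seat_blue','seat_square','cradle','pot_green'):
    print(q,[(r['location'],round(r['score'],2),onz(ray(W,r['location'],True),0).round(0)[:2]) for r in nets.pinpoint('wrist',q)][:5])
E
```

```text
[479.18493504 -22.16472911 249.34552338] [405.01525258 -20.9990454  367.02740231]
ored [140. 283.]
oblue [223. 450.]
fc [298. 286.]
sred [221. 332.]
sblue [293. 383.]
ssq [144. 412.]
objective_red [([142.6, 284.1], 0.9, array([446., -56.])), ([221.2, 536.0], 0.63, array([550., 325.]))]
objective_blue [([264.4, 444.5], 0.74, array([613., 168.])), ([223.2, 447.4], 0.65, array([549., 161.]))]
filter_cube [([301.2, 287.0], 0.91, array([669., -58.]))]
seat_red [([220.1, 333.6], 0.85, array([543.,   5.]))]
seat_blue [([336.9, 375.4], 0.84, array([742.,  78.])), ([221.5, 338.6], 0.62, array([545.,  11.])), ([243.6, 245.9], 0.61, array([ 577., -110.])), ([292.9, 383.2], 0.59, array([656.,  80.]))]
seat_square [([144.7, 410.2], 0.86, array([445.,  98.]))]
cradle [([222.1, 534.3], 0.75, array([551., 321.]))]
pot_green [([201.3, 77.7], 0.96, array([ 520., -387.]))]
```

View pics/w1.png

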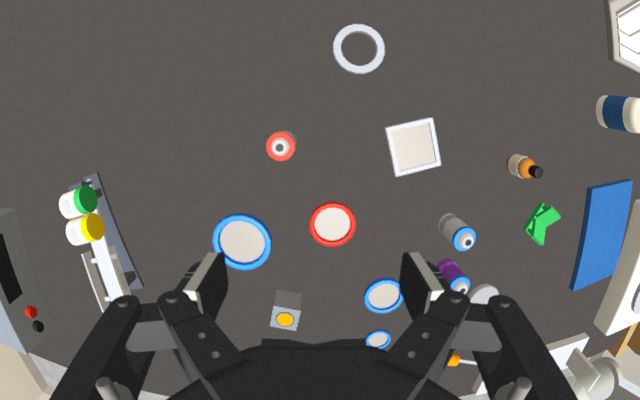

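The wrist view shows everything: red objective (280,146), red dish (333,224), frame (413,147), blue objective (457,232, top ring 463,240), middle blue dish (384,296), filter block (286,310), cradle (543,222), and the pots on the left with green at (78,202). These agree with the top and side triangulation. Next I refine by segmentation.

```bash
cat >> h.py <<'E'
COL={'red':[((0,120,90),(8,255,255)),((172,120,90),(180,255,255))],'blue':[((98,130,90),(118,255,255))],'orange':[((12,150,120),(22,255,255))],'green':[((45,120,60),(80,255,255))],'white':[((0,0,165),(180,40,255))],'yellow':[((23,140,120),(33,255,255))]}
def blob(d,col,p,rad=35,mn=15):
    """contour (row,col) nearest to p of colour col"""
    hsv=cv2.cvtColor(np.ascontiguousarray(d['pixels']),cv2.COLOR_RGB2HSV)
    m=sum(cv2.inRange(hsv,np.array(a),np.array(b)) for a,b in COL[col])
    cs=[c[:,0,::-1].astype(float) for c in cv2.findContours(m,cv2.RETR_EXTERNAL,cv2.CHAIN_APPROX_NONE)[0] if cv2.contourArea(c)>mn]
    cs=[c for c in cs if np.linalg.norm((c.max(0)+c.min(0))/2-p)<rad]
    return max(cs,key=lambda c:len(c)) if cs else None
def circ(d,c,z,fish):
    P=np.array([onz(ray(d,p,fish),z)[:2] for p in c],np.float32)
    A=np.c_[2*P,np.ones(len(P))]; s=np.linalg.lstsq(A,(P**2).sum(1),rcond=None)[0]; return s[:2].round(1),round(float(2*np.sqrt(s[2]+s[0]**2+s[1]**2)),1),P
E
python3 - <<'E'
from h import *
C={n:imaging.get_image(n) for n in ('wrist','top','side')}
m={'ored':('red',(442,-57,39),39),'oblue':('blue',(549,165,51),51),'fc':('orange',(664,-59,42),42),'sred':('red',(545,3,10),10),'sblue':('blue',(656,80,10),10),'ssq':('white',(444,100,9),9),'cradle':('green',(546,321,25),25)}
for k,(c,x,z) in m.items():
    rays=[]
    for n,d in C.items():
        f=n=='wrist'; b=blob(d,c,proj(d,x,f),12)
        if b is None: print(k,n,'none'); continue
        mid=np.mean(cv2.boxPoints(cv2.minAreaRect(b.astype(np.float32))),0)
        s=circ(d,b,z,f); r=cv2.minAreaRect(s[2]); print(k,n,s[0],s[1],'rect',np.round(r[0],1),np.round(r[1],1),round(r[2],1)); rays.append(ray(d,mid,f))
    if len(rays)>1: x,e=tri(rays); print('   tri',x.round(1),e)
E
```

```text
ored wrist [445.2 -56.6] 30.7 rect [445.2 -56.4] [31.2 30.3] 89.1
ored top none
ored side [446.  -59.1] 28.6 rect [445.7 -58.1] [29.9 32.2] 19.5
   tri [445.  -55.9  42. ] [0.2, 0.2]
oblue wrist [549.8 163.1] 28.6 rect [549.1 162.7] [32.2 30.1] 47.4
oblue top [548.5 162.6] 27.3 rect [547.6 162.6] [28.1 25.5] 0.1
oblue side [550.7 159.5] 30.8 rect [551.2 159.5] [29.1 31.3] 25.8
   tri [548.4 161.5  53.8] [0.9, 1.3, 1.8]
fc wrist [668.6 -58.4] 19.5 rect [668.8 -58.5] [18.7 19.7] 88.1
fc top none
fc side [669.1 -60.4] 18.1 rect [669.  -61.4] [18.1 18. ] 25.8
   tri [667.2 -58.5  44.9] [0.7, 0.7]
sred wrist [545.2   2.5] 58.4 rect [545.1   2.4] [57.7 58.8] 89.9
sred top [555.9   9.1] 33.8 rect [566.4  15.3] [10.7 38.2] 34.2
sred side [546.4   4.1] 60.1 rect [546.6   4.3] [58.7 62.6] 2.7
   tri [554.    6.8   4.3] [8.1, 15.5, 7.9]
sblue wrist [654.4  78.5] 53.8 rect [655.4  76.3] [62.9 52. ] 21.1
sblue top [655.4  80.3] 55.6 rect [655.4  80. ] [56.3 54.3] 89.1
sblue side [656.8  80.4] 59.2 rect [656.6  80.4] [58.4 60.6] 66.6
   tri [657.1  78.6   5.9] [1.7, 2.0, 1.0]
ssq wrist [446.4  99.9] 69.4 rect [446.5  99.9] [61.6 61.5] 15.5
ssq top [456.4  86.4] 155.1 rect [458.1  84.6] [140.3 150.9] 16.7
ssq side [447.6  99.3] 68.2 rect [447.6  99.3] [60.5 62.2] 15.5
   tri [450.9  93.7   2.3] [8.5, 11.1, 3.4]
cradle wrist [542.  313.1] 59.0 rect [541.7 314.2] [59.2 56.1] 59.8
cradle top [545.  322.7] 46.6 rect [543.8 320.5] [35.7 53.8] 60.4
cradle side [546.  322.8] 53.2 rect [545.9 322.9] [34.2 62.9] 58.9
   tri [545.6 321.3  17.6] [1.2, 1.9, 1.7]
```

>>> apply_moves:
  rows:
    - {"hand":1,"delta_pos":[34.5,-36,40],"yaw":0}
    - {"hand":1,"delta_pos":[34.5,-36,80],"yaw":0}
    - {"hand":1,"delta_pos":[34.5,-36,120],"yaw":0}
    - {"hand":1,"delta_pos":[34.5,-36,150],"yaw":0}
    - {"hand":0.6,"delta_pos":[34.5,-36,180],"yaw":0}
    - {"hand":0.4,"delta_pos":[34.5,-36,200],"yaw":0}
    - {"hand":0.2,"delta_pos":[34.5,-36,214],"yaw":0}
    - {"hand":0,"delta_pos":[34.5,-36,214],"yaw":0}
    - {"hand":-0.1,"delta_pos":[34.5,-36,214],"yaw":0}
    - {"hand":-0.1,"delta_pos":[34.5,-36,214],"yaw":0}

```text
clock: 4.15
position: [445.6, -58.7, 36.4]
ee_rot: [-0.0, 1.0, 0.0, 0.001]
contact_force: [-0.0, -0.2, -0.2]
gripper_width: 38.7
grasp_force: 0.0
```

```bash
python3 - <<'E'
from h import *
go(445.3,-57,36,np.pi/2)
W=imaging.get_image('wrist'); cv2.imwrite('pics/w2.png',W['pixels'][:,:,::-1])
for z in (39,42):
  b=blob(W,'red',proj(W,(445,-57,z),True),25)
  if b is not None: print(circ(W,b,z,True)[:2])
E
```

```text
pos [445.6 -58.7  36.4] j6 -1.8 ang 1.571 delta [0.3 1.7 0.4]  yaw 0.000 (alt -3.141) w 38.7 t 4.15
(array([445.5, -56. ]), 32.3)
(array([443.5, -56.1]), 31.5)
```

View pics/w2.png

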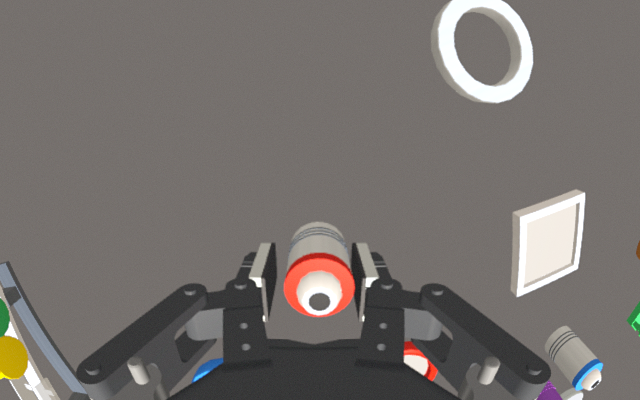

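The red objective (319,285) stands centred between the fingers; I close and lift.

>>> apply_moves:
  rows:
    - {"hand":-1,"delta_pos":[0,1,0],"yaw":0}
    - {"hand":-1,"delta_pos":[0,1,0],"yaw":0}
    - {"hand":-1,"delta_pos":[0,1,0],"yaw":0}
    - {"hand":-1,"delta_pos":[0,1,0],"yaw":0}
    - {"hand":-1,"delta_pos":[0,1,0],"yaw":0}
    - {"hand":-1,"delta_pos":[0,1,-5],"yaw":0}
    - {"hand":-1,"delta_pos":[0,1,-20],"yaw":0}
    - {"hand":-1,"delta_pos":[0,1,-45],"yaw":0}
    - {"hand":-1,"delta_pos":[0,1,-60],"yaw":0}
    - {"hand":-1,"delta_pos":[0,1,-60],"yaw":0}

```text
clock: 5.03
position: [446.7, -57.4, 98.9]
ee_rot: [-0.0, 1.0, 0.001, 0.004]
contact_force: [1.3, -0.8, -0.3]
gripper_width: 28.2
grasp_force: 59.2
```

```bash
python3 - <<'E'
from h import *
go(545.6,2.8,70,np.pi/2)
W=imaging.get_image('wrist'); b=blob(W,'red',proj(W,(545,-57,0),True),1)
for n in ('side','top'):
  d=imaging.get_image(n)
  p=read_state()['position']+[0,0,3]; b=blob(d,'red',proj(d,p),12,4); print(n,None if b is None else circ(d,b,p[2],False)[:2])
E
```

```text
pos [446.7 -57.4  98.9] j6 -1.81 ang 1.571 delta [-98.7  60.1  29.7]  yaw 0.000 (alt -3.141) w 28.2 t 5.0333
side None
top None
```

>>> apply_moves:
  rows:
    - {"hand":-1,"delta_pos":[-25,15,0],"yaw":0}
    - {"hand":-1,"delta_pos":[-58,35,0],"yaw":0}
    - {"hand":-1,"delta_pos":[-85,52,0],"yaw":0}
    - {"hand":-1,"delta_pos":[-100,60,0],"yaw":0}
    - {"hand":-1,"delta_pos":[-100,60,0],"yaw":0}
    - {"hand":-1,"delta_pos":[-100,60,15],"yaw":0}
    - {"hand":-1,"delta_pos":[-100,60,30],"yaw":0}
    - {"hand":-1,"delta_pos":[-100,60,40],"yaw":0}
    - {"hand":-1,"delta_pos":[-100,60,47],"yaw":0}
    - {"hand":-1,"delta_pos":[-100,60,51],"yaw":0}
    - {"hand":-1,"delta_pos":[-100,60,53],"yaw":0}
    - {"hand":-1,"delta_pos":[-100,60,53],"yaw":0}

```text
clock: 6.18
position: [544.6, 2.0, 42.3]
ee_rot: [0.0, 1.0, -0.0, -0.0]
contact_force: [-0.4, 0.1, -1.1]
gripper_width: 28.6
grasp_force: 59.3
```

```bash
python3 - <<'E'
from h import *
for i in range(3):
  W=imaging.get_image('wrist'); s=read_state(); print(s['position'].round(2),s['contact_force'].round(1))
cv2.imwrite('pics/w3.png',W['pixels'][:,:,::-1])
E
```

```text
[544.94   2.15  42.77] [-0.8 -0.  -0.9]
[545.1    2.22  43.06] [-0.  -0.1 -1. ]
[545.17   2.26  43.18] [-0.1  0.2 -1.6]
```

View pics/w3.png

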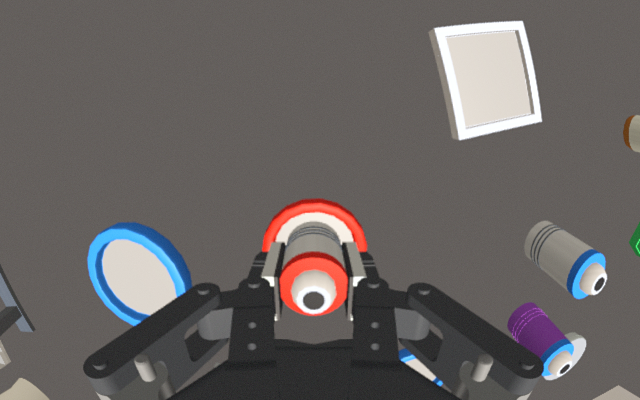

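The red objective hangs centred over the red dish (315,235), about 3 mm above its floor.

>>> apply_moves:
  rows:
    - {"hand":-1,"delta_pos":[0,0,1],"yaw":0}
    - {"hand":-1,"delta_pos":[0,0,2],"yaw":0}
    - {"hand":-1,"delta_pos":[0,0,2.7],"yaw":0}
    - {"hand":-1,"delta_pos":[0,0,2.7],"yaw":0}
    - {"hand":-1,"delta_pos":[0,0,2.7],"yaw":0}

```text
clock: 6.75
position: [545.1, 2.3, 41.1]
ee_rot: [-0.0, 1.0, 0.0, 0.001]
contact_force: [-1.2, 0.0, 5.1]
gripper_width: 28.4
grasp_force: 60.2
```

>>> apply_moves:
  rows:
    - {"hand":0,"delta_pos":[0,0,0],"yaw":0}
    - {"hand":0.2,"delta_pos":[0,0,0],"yaw":0}
    - {"hand":0.4,"delta_pos":[0,0,0],"yaw":0}
    - {"hand":0.4,"delta_pos":[0,0,0],"yaw":0}
    - {"hand":0.4,"delta_pos":[0,0,-20],"yaw":0}
    - {"hand":0.4,"delta_pos":[0,0,-55],"yaw":0}
    - {"hand":0.4,"delta_pos":[0,0,-90],"yaw":0}
    - {"hand":0.4,"delta_pos":[0,0,-90],"yaw":0}

```text
clock: 7.42
position: [549.1, 2.9, 136.6]
ee_rot: [-0.001, 1.0, 0.001, 0.007]
contact_force: [0.9, 0.2, -0.1]
gripper_width: 59.8
grasp_force: 0.0
```

```bash
python3 - <<'E'
from h import *
go(549.3,162.3,40,np.pi/2)
W=imaging.get_image('wrist');S=imaging.get_image('side');T=imaging.get_image('top')
for n,d in (('w',W),('s',S),('t',T)):
  f=n=='w'
  for c,x in (('blue',(549,162,54)),('red',(545,3,46)),('blue',(655,79,10))):
    b=blob(d,c,proj(d,x,f),12,5); print(n,c,x,None if b is None else circ(d,b,x[2],f)[:2])
E
```

```text
pos [549.1   2.9 136.6] j6 -1.87 ang 1.573 delta [  0.8 159.2  96.9]  yaw 0.002 (alt -3.140) w 59.8 t 7.4167
w blue (549, 162, 54) (array([548. , 160.3]), 28.3)
w red (545, 3, 46) None
w blue (655, 79, 10) None
s blue (549, 162, 54) (array([549.9, 161.3]), 30.7)
s red (545, 3, 46) (array([538.7,  24.1]), 60.7)
s blue (655, 79, 10) (array([656.8,  80.4]), 59.3)
t blue (549, 162, 54) None
t red (545, 3, 46) None
t blue (655, 79, 10) (array([655.9,  80.6]), 51.8)
```

>>> apply_moves:
  rows:
    - {"hand":0.4,"delta_pos":[-4,40,0],"yaw":0}
    - {"hand":0.4,"delta_pos":[-4,80,0],"yaw":0}
    - {"hand":0.4,"delta_pos":[-4,120,0],"yaw":0}
    - {"hand":0.4,"delta_pos":[-4,150,0],"yaw":0}
    - {"hand":0.4,"delta_pos":[-4,159.5,0],"yaw":0}
    - {"hand":0.4,"delta_pos":[-4,159.5,10],"yaw":0}
    - {"hand":0.4,"delta_pos":[-4,159.5,35],"yaw":0}
    - {"hand":0.4,"delta_pos":[-4,159.5,60],"yaw":0}
    - {"hand":0.2,"delta_pos":[-4,159.5,80],"yaw":0}
    - {"hand":0,"delta_pos":[-4,159.5,90],"yaw":0}
    - {"hand":-0.1,"delta_pos":[-4,159.5,90],"yaw":0}
    - {"hand":-0.1,"delta_pos":[-4,159.5,90],"yaw":0}

```text
clock: 8.57
position: [548.6, 160.5, 39.1]
ee_rot: [0.001, 1.0, -0.001, -0.001]
contact_force: [0.9, -0.3, 0.5]
gripper_width: 38.5
grasp_force: 0.0
```

```bash
python3 - <<'E'
from h import *
for i in range(2): W=imaging.get_image('wrist')
go(549.3,162.3,40,np.pi/2)
b=blob(W,'blue',proj(W,(549,162,54),True),25,5)
print(None if b is None else circ(W,b,53,True)[:2])
S=imaging.get_image('side')
for c,x in (('red',(545,3,46)),):
  hsv=cv2.cvtColor(np.ascontiguousarray(S['pixels']),cv2.COLOR_RGB2HSV)
p=proj(S,(545,3,25)).astype(int); a=cv2.resize(S['pixels'][p[0]-40:p[0]+80,p[1]-90:p[1]+60],None,fx=4,fy=4)
cv2.imwrite('pics/s3.png',a[:,:,::-1])
E
```

```text
pos [549.6 161.5  40.8] j6 -2.14 ang 1.57 delta [0.3 0.8 0.8]  yaw -0.001 (alt 3.141) w 38.6 t 8.6667
(array([548.6, 162.1]), 28.3)
```

View pics/s3.png

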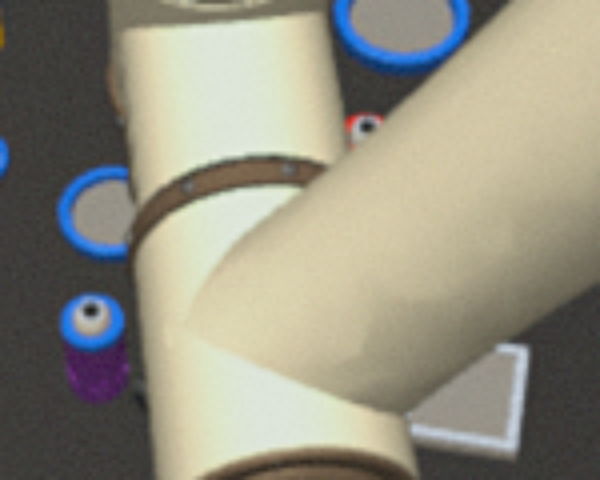

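The red objective's nose (365,128 in the crop) stands upright in its dish; the arm hides the rest. I grasp the blue one.

>>> apply_moves:
  rows:
    - {"hand":-1,"delta_pos":[0,0,0],"yaw":0}
    - {"hand":-1,"delta_pos":[0,0,0],"yaw":0}
    - {"hand":-1,"delta_pos":[0,0,0],"yaw":0}
    - {"hand":-1,"delta_pos":[0,0,0],"yaw":0}
    - {"hand":-1,"delta_pos":[0,0,0],"yaw":0}
    - {"hand":-1,"delta_pos":[0,0,-5],"yaw":0}
    - {"hand":-1,"delta_pos":[0,0,-20],"yaw":0}
    - {"hand":-1,"delta_pos":[0,0,-45],"yaw":0}
    - {"hand":-1,"delta_pos":[0,-25,-65],"yaw":0}
    - {"hand":-1,"delta_pos":[0,-55,-70],"yaw":0}
    - {"hand":-1,"delta_pos":[0,-75,-70],"yaw":0}
    - {"hand":-1,"delta_pos":[0,-81.5,-70],"yaw":0}

```text
clock: 9.72
position: [547.9, 78.0, 110.4]
ee_rot: [0.001, 1.0, 0.0, -0.0]
contact_force: [0.1, 0.6, -0.9]
gripper_width: 28.4
grasp_force: 59.3
```

>>> apply_moves:
  rows:
    - {"hand":-1,"delta_pos":[-25,0,0],"yaw":0}
    - {"hand":-1,"delta_pos":[-60,0,0],"yaw":0}
    - {"hand":-1,"delta_pos":[-90,0,0],"yaw":0}
    - {"hand":-1,"delta_pos":[-106.5,0,0],"yaw":0}
    - {"hand":-1,"delta_pos":[-106.5,0,0],"yaw":0}
    - {"hand":-1,"delta_pos":[-106.5,0,15],"yaw":0}
    - {"hand":-1,"delta_pos":[-106.5,0,35],"yaw":0}
    - {"hand":-1,"delta_pos":[-106.5,0,47],"yaw":0}
    - {"hand":-1,"delta_pos":[-106.5,0,56],"yaw":0}
    - {"hand":-1,"delta_pos":[-106.5,0,60],"yaw":0}
    - {"hand":-1,"delta_pos":[-106.5,0,62],"yaw":0}
    - {"hand":-1,"delta_pos":[-106.5,0,62],"yaw":0}

```text
clock: 10.72
position: [655.3, 80.3, 47.9]
ee_rot: [-0.0, 1.0, -0.0, 0.0]
contact_force: [0.2, -0.8, -0.5]
gripper_width: 28.8
grasp_force: 59.3
```

```bash
python3 - <<'E'
from h import *
for i in range(3): W=imaging.get_image('wrist')
s=read_state(); print(s['position'].round(2),s['contact_force'].round(1))
cv2.imwrite('pics/w4.png',W['pixels'][:,:,::-1])
go(656,80,44.5,np.pi/2)
E
```

```text
[655.84  80.37  48.88] [-0.   0.3 -0.7]
pos [655.8  80.4  48.9] j6 -1.94 ang 1.571 delta [-0.2 -0.4  4.4]  yaw -0.000 (alt 3.142) w 28.3 t 10.8667
```

View pics/w4.png

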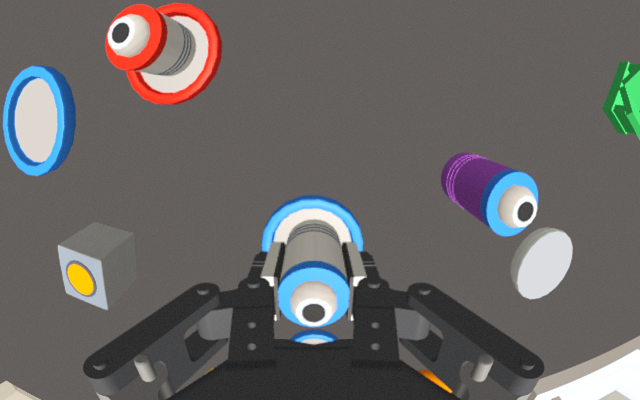

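The blue objective is centred over the middle blue dish (312,240), with the small dish visible behind it. The red objective stands in its dish at (175,50).

>>> apply_moves:
  rows:
    - {"hand":-1,"delta_pos":[0,0,1.5],"yaw":0}
    - {"hand":-1,"delta_pos":[0,0,3],"yaw":0}
    - {"hand":-1,"delta_pos":[0,0,4.2],"yaw":0}
    - {"hand":-1,"delta_pos":[0,0,4.2],"yaw":0}
    - {"hand":-1,"delta_pos":[0,0,4.2],"yaw":0}

```text
clock: 11.28
position: [655.7, 80.3, 45.4]
ee_rot: [-0.0, 1.0, 0.0, 0.001]
contact_force: [-2.5, -0.2, 6.4]
gripper_width: 28.6
grasp_force: 60.0
```

>>> apply_moves:
  rows:
    - {"hand":0,"delta_pos":[0,0,0],"yaw":0}
    - {"hand":0.2,"delta_pos":[0,0,0],"yaw":0}
    - {"hand":0.4,"delta_pos":[0,0,0],"yaw":0}
    - {"hand":0.4,"delta_pos":[0,0,0],"yaw":0}
    - {"hand":0.4,"delta_pos":[0,0,-20],"yaw":0}
    - {"hand":0.4,"delta_pos":[0,0,-55],"yaw":0}
    - {"hand":0.6,"delta_pos":[0,0,-90],"yaw":0}
    - {"hand":1,"delta_pos":[0,-35,-100],"yaw":0}
    - {"hand":1,"delta_pos":[-5,-75,-110],"yaw":0}
    - {"hand":1,"delta_pos":[-10,-110,-110],"yaw":0}
    - {"hand":1,"delta_pos":[-13,-139,-110],"yaw":0}
    - {"hand":1,"delta_pos":[-13,-139,-110],"yaw":0}

```text
clock: 12.28
position: [668.2, -63.8, 153.6]
ee_rot: [0.003, 1.0, -0.0, -0.0]
contact_force: [0.4, 0.9, -0.6]
gripper_width: 85.3
grasp_force: 0.0
```

```bash
python3 - <<'E'
from h import *
for i in range(2): W=imaging.get_image('wrist')
cv2.imwrite('pics/w5.png',W['pixels'][:,:,::-1])
go(668.6,-59,36,np.pi/2)
# rectify world plane z=42 around the cube, 4 px/mm
g=np.mgrid[0:400,0:400]; X=718-g[0]/4.; Y=-9-g[1]/4.
P=np.stack([X,Y,np.full_like(X,42.)],-1).reshape(-1,3)
uv=np.array([proj(W,p,True) for p in P]).reshape(400,400,2).astype(np.float32)
r=cv2.remap(np.ascontiguousarray(W['pixels']),uv[...,1],uv[...,0],cv2.INTER_LINEAR)
cv2.imwrite('pics/rect5.png',r[:,:,::-1])
b=blob(W,'orange',proj(W,(668.6,-59,42),True),25,5); print(circ(W,b,42,True)[:2])
E
```

```text
pos [668.  -60.2 153.2] j6 -1.72 ang 1.568 delta [ -0.7   1.2 117.2]  yaw -0.003 (alt 3.139) w 85.6 t 12.3833Traceback (most recent call last):
  File "<stdin>", line 11, in <module>
  File "h.py", line 34, in circ
    P=np.array([onz(ray(d,p,fish),z)[:2] for p in c],np.float32)
                                                  ^
TypeError: 'NoneType' object is not iterable
```

View pics/rect5.png

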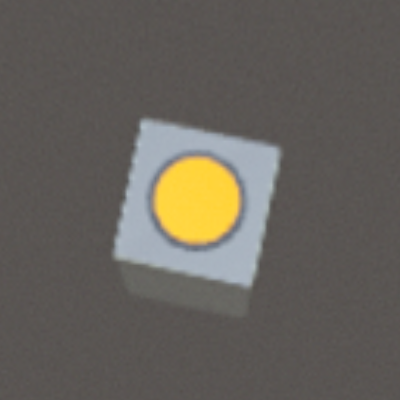

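Rectified crop: the block's top has corners (143,118), (282,150), (250,287), (115,258) at 4 px/mm. That puts its centre at about (667.6, -58.5) with 36 mm sides at z = 42, and the tool line should lie at 1.36 rad.

>>> apply_moves:
  rows:
    - {"hand":1,"delta_pos":[1,0,10],"yaw":0.1}
    - {"hand":1,"delta_pos":[1,0,30],"yaw":0.208}
    - {"hand":1,"delta_pos":[1,0,60],"yaw":0.208}
    - {"hand":1,"delta_pos":[1,0,85],"yaw":0.208}
    - {"hand":0.6,"delta_pos":[1,0,105],"yaw":0.208}
    - {"hand":0.4,"delta_pos":[1,0,116],"yaw":0.208}
    - {"hand":0.2,"delta_pos":[1,0,118.5],"yaw":0.208}
    - {"hand":0.05,"delta_pos":[1,0,118.5],"yaw":0.208}
    - {"hand":0.05,"delta_pos":[1,0,118.5],"yaw":0.208}

```text
clock: 13.13
position: [668.2, -58.3, 36.4]
ee_rot: [0.103, 0.995, 0.0, 0.001]
contact_force: [0.2, 0.2, -0.6]
gripper_width: 44.7
grasp_force: 0.0
```

```bash
python3 - <<'E'
from h import *
for i in range(2): W=imaging.get_image('wrist')
cv2.imwrite('pics/w6.png',W['pixels'][:,:,::-1])
go(667.6,-58.5,36,1.36)
E
```

```text
pos [668.4 -58.5  36.9] j6 -1.93 ang 1.363 delta [ 0.8 -0.2  0.9]  yaw 0.003 (alt -3.138) w 45.0 t 13.2333
```

View pics/w6.png

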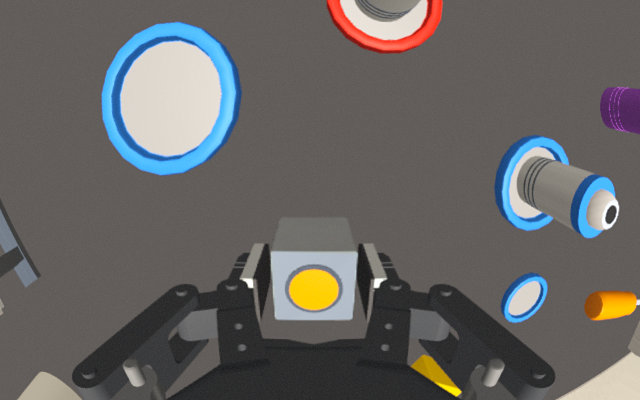

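The block is square and centred between the fingers (314,270), and the blue objective stands in its dish (540,185). I close and lift.

>>> apply_moves:
  rows:
    - {"hand":-1,"delta_pos":[0,0,0],"yaw":0}
    - {"hand":-1,"delta_pos":[0,0,0],"yaw":0}
    - {"hand":-1,"delta_pos":[0,0,0],"yaw":0}
    - {"hand":-1,"delta_pos":[0,0,0],"yaw":0}
    - {"hand":-1,"delta_pos":[0,0,-10],"yaw":0}
    - {"hand":-1,"delta_pos":[0,0,-40],"yaw":0}
    - {"hand":-1,"delta_pos":[0,0,-75],"yaw":0}
    - {"hand":-1,"delta_pos":[35,15.5,-80],"yaw":-0.1}
    - {"hand":-1,"delta_pos":[70,31,-80],"yaw":-0.2}
    - {"hand":-1,"delta_pos":[105,46,-80],"yaw":-0.3}
    - {"hand":-1,"delta_pos":[140,61.5,-80],"yaw":-0.4}
    - {"hand":-1,"delta_pos":[175,77,-80],"yaw":-0.478}

```text
clock: 14.23
position: [510.0, 53.0, 115.3]
ee_rot: [-0.136, 0.991, 0.0, -0.0]
contact_force: [-0.1, 1.5, -0.9]
gripper_width: 35.3
grasp_force: 60.0
```

```bash
python3 -c "
from h import *
go(446.5,99.8,60,1.841)"
```

```text
pos [510.   53.  115.3] j6 -1.72 ang 1.844 delta [48.4 62.2 55.3]  yaw 0.003 (alt -3.139) w 35.3 t 14.2333
```

>>> apply_moves:
  rows:
    - {"hand":-1,"delta_pos":[20,25,0],"yaw":0}
    - {"hand":-1,"delta_pos":[40,50,0],"yaw":0}
    - {"hand":-1,"delta_pos":[51.7,63,10],"yaw":0}
    - {"hand":-1,"delta_pos":[51.7,63,30],"yaw":0}
    - {"hand":-1,"delta_pos":[51.7,63,50],"yaw":0}
    - {"hand":-1,"delta_pos":[51.7,63,60],"yaw":0}
    - {"hand":-1,"delta_pos":[51.7,63,60],"yaw":0}

```text
clock: 14.82
position: [443.6, 98.7, 53.5]
ee_rot: [-0.134, 0.991, -0.001, -0.002]
contact_force: [-0.3, 0.5, -0.9]
gripper_width: 35.2
grasp_force: 60.0
```

```bash
python3 - <<'E'
from h import *
for i in range(3): W=imaging.get_image('wrist')
cv2.imwrite('pics/w7.png',W['pixels'][:,:,::-1])
go(446.5,99.8,41.5,1.841)
for d,f in ((W,True),(imaging.get_image('side'),False)):
  b=blob(d,'white',proj(d,(446.5,99.8,9),f),40,40)
  if b is not None: s=circ(d,b,9,f); r=cv2.minAreaRect(s[2]); print(r)
E
```

```text
pos [445.8  99.7  55.8] j6 -1.88 ang 1.841 delta [-0.7 -0.1 14.3]  yaw -0.000 (alt 3.141) w 35.0 t 14.9667
((458.6670227050781, 103.69590759277344), (89.94635009765625, 74.00711059570312), 14.912245750427246)
((447.6209411621094, 99.16737365722656), (60.550437927246094, 61.1126594543457), 15.438899993896484)
```

View pics/w7.png

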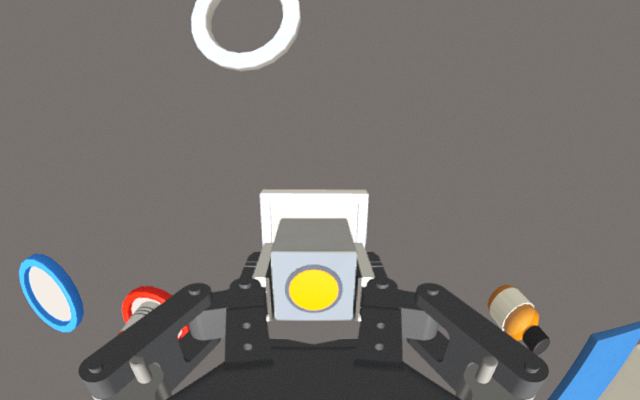

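The block hangs square over the frame (313,215), centred sideways, so I lower it.

>>> apply_moves:
  rows:
    - {"hand":-1,"delta_pos":[-1.3,0,5],"yaw":0}
    - {"hand":-1,"delta_pos":[-1.3,0,9],"yaw":0}
    - {"hand":-1,"delta_pos":[-1.3,0,12],"yaw":0}
    - {"hand":-1,"delta_pos":[-1.3,0,13.5],"yaw":0}
    - {"hand":-1,"delta_pos":[-1.3,0,14.5],"yaw":0}
    - {"hand":-1,"delta_pos":[-1.3,0,14.5],"yaw":0}
    - {"hand":-1,"delta_pos":[-1.3,0,14.5],"yaw":0}

```text
clock: 15.6
position: [446.4, 99.8, 41.9]
ee_rot: [-0.135, 0.991, -0.0, -0.0]
contact_force: [-4.7, -0.5, 12.8]
gripper_width: 35.3
grasp_force: 61.9
```

>>> apply_moves:
  rows:
    - {"hand":0,"delta_pos":[0,0,0],"yaw":0}
    - {"hand":0.2,"delta_pos":[0,0,0],"yaw":0}
    - {"hand":0.2,"delta_pos":[0,0,0],"yaw":0}
    - {"hand":0.2,"delta_pos":[0,0,0],"yaw":0}
    - {"hand":0.3,"delta_pos":[0,0,-20],"yaw":0}
    - {"hand":0.6,"delta_pos":[0,0,-55],"yaw":0}
    - {"hand":1,"delta_pos":[0,0,-90],"yaw":0}
    - {"hand":1,"delta_pos":[0,0,-125],"yaw":0}
    - {"hand":1,"delta_pos":[6,-40,-150],"yaw":0}
    - {"hand":1,"delta_pos":[12,-80,-160],"yaw":0}
    - {"hand":1,"delta_pos":[18,-120,-160],"yaw":0}
    - {"hand":1,"delta_pos":[24,-160,-160],"yaw":0}

```text
clock: 16.6
position: [466.2, -58.9, 202.0]
ee_rot: [-0.135, 0.991, 0.0, 0.002]
contact_force: [0.6, 0.9, 0.2]
gripper_width: 85.4
grasp_force: 0.0
```

>>> apply_moves:
  rows:
    - {"hand":1,"delta_pos":[6,-41,0],"yaw":0}
    - {"hand":1,"delta_pos":[12,-82,0],"yaw":0}
    - {"hand":1,"delta_pos":[18,-123,0],"yaw":0}
    - {"hand":1,"delta_pos":[24,-164,0],"yaw":0}
    - {"hand":1,"delta_pos":[30,-205,0],"yaw":0}
    - {"hand":1,"delta_pos":[36,-235,0],"yaw":0}
    - {"hand":1,"delta_pos":[37,-248,0],"yaw":0}
    - {"hand":1,"delta_pos":[37,-248,0],"yaw":0}
    - {"hand":1,"delta_pos":[37,-248,0],"yaw":0}

```text
clock: 17.35
position: [495.7, -306.6, 199.8]
ee_rot: [-0.134, 0.991, 0.001, -0.001]
contact_force: [0.0, -0.0, -0.7]
gripper_width: 85.1
grasp_force: 0.0
```

```bash
python3 - <<'E'
from h import *
for i in range(2): W=imaging.get_image('wrist')
cv2.imwrite('pics/w8.png',W['pixels'][:,:,::-1])
go(506,-337,100,1.8)
for q in ('pot_green','pot_yellow','feeder'):
    print(q,[(r['location'],round(r['score'],2),onz(ray(W,r['location'],True),48).round(0)[:2]) for r in nets.pinpoint('wrist',q)][:3])
np.save('w8.npy',W,allow_pickle=True)
E
```

```text
pos [ 495.9 -305.4  200.4] j6 -1.03 ang 1.842 delta [ -1.3 -33.2 100.4]  yaw 0.042 (alt -3.100) w 85.4 t 17.45
pot_green [([193.4, 271.3], 0.78, array([ 507., -342.])), ([224.5, 584.0], 0.21, array([441.,  42.]))]
pot_yellow [([234.4, 272.8], 0.7, array([ 546., -332.]))]
feeder [([180.8, 280.9], 0.64, array([ 493., -336.])), ([274.4, 517.5], 0.29, array([527., -42.]))]
```

View pics/w8.png

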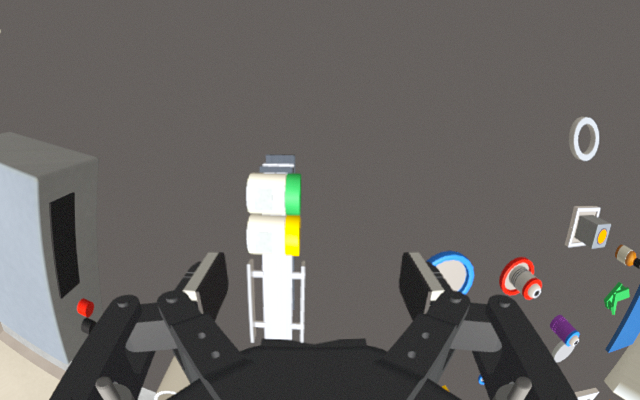

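The wrist view shows the green pot at the stop (cols 247-301, row 193) with the yellow pot behind it (row 235). The block sits in its frame (590,230), the red objective is in its dish (520,280), and the feeder runs nearly along the tool's x.

```bash
python3 - <<'E'
from h import *
W=imaging.get_image('wrist');T=imaging.get_image('top');S=imaging.get_image('side')
C=[('w',W,True),('t',T,False),('s',S,False)]
cap={}
for c,x in (('green',(510,-325,60)),('yellow',(546,-315,62))):
  rays=[]
  for n,d,f in C:
    b=blob(d,c,proj(d,x,f),15,5)
    if b is None: print(n,'none');continue
    r=cv2.minAreaRect(np.array([onz(ray(d,p,f),x[2])[:2] for p in b],np.float32)); print(c,n,np.round(r[0],1),np.round(r[1],1),round(r[2],1))
    if n!='s': rays.append(ray(d,np.mean(cv2.boxPoints(cv2.minAreaRect(b.astype(np.float32))),0),f))
  print(tri(rays)) if len(rays)>1 else None
# pot silhouette in wrist: not-dark region
g=cv2.cvtColor(np.ascontiguousarray(W['pixels']),cv2.COLOR_RGB2HSV)
for r0 in (185,193,200,228,235,242):
  row=g[r0]; m=np.where(((row[:,2]>130)|(row[:,1]>120)))[0]; m=m[(m>235)&(m<315)]; a,b=m.min()-.5,m.max()+.5
  print(r0,a,b,[onz(ray(W,(r0,c),True),67).round(1)[:2].tolist() for c in (a,b)],[onz(ray(W,(r0,c),True),57).round(1)[:2].tolist() for c in (a,b)])
for c in (260,275,290):
  col=g[:,c]; print(c,[(r,int(col[r,1]),int(col[r,2])) for r in range(150,262,3)])
E
```

```text
green w [ 498.8 -323.1] [37.2 13.1] 14.1
t none
green s [ 499.1 -309.7] [33.7 47.5] 19.4
yellow w [ 535.9 -313.8] [39.6 12.9] 13.7
t none
yellow s [ 537.2 -308.1] [33.9 47.3] 19.5
185 245.5 300.5 [[500.7, -363.7], [488.3, -318.4]] [[503.7, -365.2], [490.8, -318.1]]
193 244.5 300.5 [[507.8, -363.1], [495.0, -316.6]] [[511.2, -364.6], [497.8, -316.3]]
200 245.5 299.5 [[513.8, -360.9], [501.2, -315.8]] [[517.3, -362.3], [504.2, -315.5]]
228 245.5 299.5 [[539.4, -355.7], [526.0, -309.3]] [[543.9, -356.9], [530.0, -308.7]]
235 245.5 299.5 [[546.1, -354.4], [532.5, -307.6]] [[550.9, -355.5], [536.8, -306.9]]
242 245.5 299.5 [[552.9, -353.1], [539.1, -305.9]] [[558.0, -354.2], [543.6, -305.1]]
260 [(150, 18, 102), (153, 13, 101), (156, 20, 103), (159, 20, 102), (162, 20, 102), (165, 31, 125), (168, 38, 135), (171, 4, 131), (174, 29, 231), (177, 16, 255), (180, 0, 255), (183, 0, 255), (186, 0, 255), (189, 5, 255), (192, 6, 255), (195, 5, 255), (198, 8, 255), (201, 6, 255), (204, 1, 255), (207, 8, 255), (210, 0, 255), (213, 34, 167), (216, 30, 227), (219, 23, 255), (222, 0, 255), (225, 0, 255
[... 708 characters left out ...]
55), (252, 0, 255), (255, 0, 255), (258, 0, 255), (261, 0, 255)]
290 [(150, 18, 102), (153, 16, 96), (156, 41, 137), (159, 39, 136), (162, 22, 186), (165, 15, 207), (168, 44, 140), (171, 45, 126), (174, 182, 160), (177, 177, 193), (180, 170, 217), (183, 166, 229), (186, 166, 239), (189, 155, 250), (192, 139, 255), (195, 121, 255), (198, 123, 255), (201, 140, 255), (204, 159, 251), (207, 165, 242), (210, 171, 228), (213, 141, 181), (216, 255, 219), (219, 255, 250), (222, 255, 255), (225, 255, 255), (228, 255, 255), (231, 255, 255), (234, 193, 255), (237, 161, 255), (240, 145, 255), (243, 187, 255), (246, 255, 255), (249, 255, 255), (252, 255, 255), (255, 2, 255), (258, 2, 255), (261, 1, 255)]
```

```bash
python3 - <<'E'
from h import *
from scipy.optimize import least_squares
W=np.load('w8.npy',allow_pickle=True).item()
T=imaging.get_image('top');P=nets.pinpoint('top','pot_green');S=imaging.get_image('side');Q=nets.pinpoint('side','pot_green')
print([(p['location'],p['score'],onz(ray(T,p['location']),48).round(0)) for p in P][:2],[(p['location'],p['score'],onz(ray(S,p['location']),48).round(0)) for p in Q][:2])
th=np.linspace(0,2*np.pi,72)
def hull(d,f,x,y,z,yaw):
    u=np.array([np.cos(yaw),np.sin(yaw),0]);v=np.array([-u[1],u[0],0])
    pts=[proj(d,np.array([x,y,z])+19*(np.cos(t)*u+np.sin(t)*np.array([0,0,1]))+s*v,f) for t in th for s in (-23,23)]
    return cv2.convexHull(np.array(pts,np.float32)[:,::-1])[:,0].astype(float)   # col,row
def cross(h,ax,val):  # extent of hull on line coord[ax]=val
    o=[]
    for a,b in zip(h,np.roll(h,-1,0)):
        if (a[ax]-val)*(b[ax]-val)<0: t=(val-a[ax])/(b[ax]-a[ax]); o.append((a+t*(b-a))[1-ax])
    return (min(o),max(o)) if o else (0,0)
def res(p,z=48):
    x,y,yaw=p; g=hull(W,True,x,y,z,yaw); k=38*np.cos(np.radians(10)); h=hull(W,True,x+k*np.cos(yaw),y+k*np.sin(yaw),z+6.6,yaw)
    r=[]
    for row in (185,193,200): a,b=cross(g,1,row); r+=[a-245,b-300.5]
    for row in (228,235,242): a,b=cross(h,1,row); r+=[a-245.5,b-299.5]
    for c in (260,275,290): a,b=cross(g,0,c); r+=[a-173]; r+=[cross(h,0,c)[1]-253.3] if c!=275 else []
    return r
for z in (44,48,52):
    s=least_squares(res,[507,-342,.25],args=(z,),diff_step=1e-4); print(z,s.x.round(3),round(s.cost,2),np.round(s.fun,1))
E
```

```text
[] [([116.2, 408.1], 0.82, array([ 512., -339.,   48.]))]
44 [ 5.07267e+02 -3.39954e+02  2.55000e-01] 2.82 [ 0.7 -0.8  0.2 -0.9  0.4 -1.   0.8 -0.2  0.5 -0.3  0.8 -0.4 -0.3 -0.1
 -0.2 -0.1  0.7]
48 [ 5.05911e+02 -3.39649e+02  2.51000e-01] 2.52 [ 0.4 -0.3 -0.1 -0.4  0.1 -0.6  0.4  0.1  0.1  0.1  0.3 -0.1 -0.8  0.6
 -0.7 -0.5  1.5]
52 [ 5.0456e+02 -3.3935e+02  2.4800e-01] 5.88 [ 0.1  0.2 -0.4  0.1 -0.2 -0.1 -0.   0.5 -0.3  0.4 -0.2  0.2 -1.3  1.3
 -1.1 -0.9  2.4]
```

>>> apply_moves:
  rows:
    - {"hand":1,"delta_pos":[-0.6,-20,20],"yaw":0.02}
    - {"hand":1,"delta_pos":[-0.6,-35.5,50],"yaw":0.02}
    - {"hand":1,"delta_pos":[-0.6,-35.5,80],"yaw":0.02}
    - {"hand":1,"delta_pos":[-0.6,-35.5,105],"yaw":0.02}
    - {"hand":1,"delta_pos":[-0.6,-35.5,125],"yaw":0.02}
    - {"hand":1,"delta_pos":[-0.6,-35.5,138],"yaw":0.02}
    - {"hand":0.7,"delta_pos":[-0.6,-35.5,146],"yaw":0.02}
    - {"hand":0.4,"delta_pos":[-0.6,-35.5,146],"yaw":0.02}
    - {"hand":0.35,"delta_pos":[-0.6,-35.5,146],"yaw":0.02}
    - {"hand":0.35,"delta_pos":[-0.6,-35.5,146],"yaw":0.02}

```text
clock: 18.78
position: [507.0, -341.0, 55.9]
ee_rot: [-0.125, 0.992, -0.001, 0.001]
contact_force: [0.7, 0.1, 0.8]
gripper_width: 57.6
grasp_force: 0.0
```

```bash
python3 - <<'E'
from h import *
for i in range(2): W=imaging.get_image('wrist')
cv2.imwrite('pics/w9.png',W['pixels'][:,:,::-1])
go(506,-339.5,54,1.822)
E
```

```text
pos [ 507.  -340.9   56. ] j6 -0.99 ang 1.821 delta [0.6 1.6 2. ]  yaw -0.001 (alt 3.140) w 57.4 t 18.8833
```

View pics/w9.png

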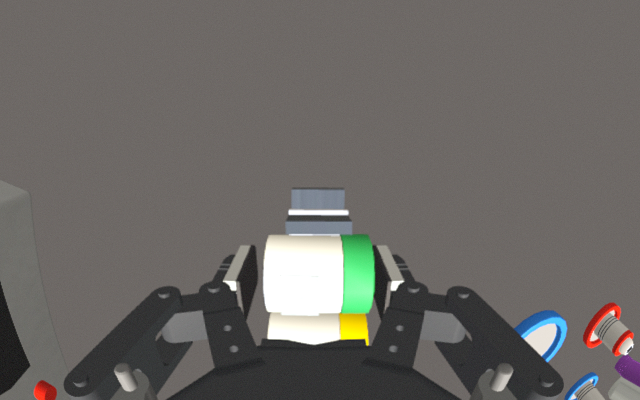

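The green pot lies between the fingers (cols 265-375, slightly right of centre) with the yellow pot right behind it. I shift by 1.5 mm, close and lift straight up.

>>> apply_moves:
  rows:
    - {"hand":0.35,"delta_pos":[0.5,1.5,1.5],"yaw":0}
    - {"hand":-1,"delta_pos":[0.5,1.5,1.5],"yaw":0}
    - {"hand":-1,"delta_pos":[0.5,1.5,1.5],"yaw":0}
    - {"hand":-1,"delta_pos":[0.5,1.5,1.5],"yaw":0}
    - {"hand":-1,"delta_pos":[0.5,1.5,1.5],"yaw":0}
    - {"hand":-1,"delta_pos":[0.5,1.5,1.5],"yaw":0}
    - {"hand":-1,"delta_pos":[0.5,1.5,-3],"yaw":0}
    - {"hand":-1,"delta_pos":[0.5,1.5,-15],"yaw":0}
    - {"hand":-1,"delta_pos":[0.5,1.5,-35],"yaw":0}
    - {"hand":-1,"delta_pos":[0.5,1.5,-60],"yaw":0}
    - {"hand":-1,"delta_pos":[0.5,1.5,-85],"yaw":0}
    - {"hand":-1,"delta_pos":[0.5,1.5,-85],"yaw":0}

```text
clock: 19.88
position: [508.2, -340.8, 145.0]
ee_rot: [-0.125, 0.992, -0.003, 0.004]
contact_force: [0.3, -0.4, 0.6]
gripper_width: 45.4
grasp_force: 61.2
```

```bash
python3 - <<'E'
from h import *
for i in range(6): W=imaging.get_image('wrist')
S=imaging.get_image('side'); T=imaging.get_image('top')
cv2.imwrite('pics/w10.png',W['pixels'][:,:,::-1]); cv2.imwrite('pics/s10.png',S['pixels'][:,:,::-1])
go(546,321,150,1.8)
for n,d,f in (('s',S,False),('w',W,True),('t',T,False)):
  for x in ((500,-315,55),(536,-310,60)):
    b=blob(d,'yellow',proj(d,x,f),25,5); 
    if b is not None: print(n,x,proj(d,x,f).round(0),((b.max(0)+b.min(0))/2))
# cradle in initial views
for n,d in (('s',S),('t',T)):
  b=blob(d,'green',proj(d,(546,322,20)),20,20)
  if b is not None: print(n,cv2.boxPoints(cv2.minAreaRect(b.astype(np.float32))).round(0).tolist())
E
```

```text
pos [ 504.8 -339.1  138.4] j6 -1.0 ang 1.82 delta [-203.   629.5  -11.1]  yaw 0.020 (alt -3.121) w 45.6 t 20.2833
s (500, -315, 55) [121. 410.] [121. 410.]
s (536, -310, 60) [117. 396.] [121. 410.]
w (500, -315, 55) [221. 348.] [215.5 337.5]
s [[328.0, 266.0], [338.0, 250.0], [366.0, 267.0], [356.0, 284.0]]
t [[211.0, 183.0], [229.0, 173.0], [236.0, 184.0], [218.0, 195.0]]
```

The yellow cap is now at (410,121) in the side view, where the stop is. I carry the green pot to a place from which the wrist camera looks straight down on the cradle.

>>> apply_moves:
  rows:
    - {"hand":-1,"delta_pos":[-8,18,0],"yaw":0}
    - {"hand":-1,"delta_pos":[-23,54,-5],"yaw":0.08}
    - {"hand":-1,"delta_pos":[-38,90,-10],"yaw":0.16}
    - {"hand":-1,"delta_pos":[-53,127,-10],"yaw":0.24}
    - {"hand":-1,"delta_pos":[-68,164,-10],"yaw":0.32}
    - {"hand":-1,"delta_pos":[-83,200,-10],"yaw":0.4}
    - {"hand":-1,"delta_pos":[-98,236,-10],"yaw":0.48}
    - {"hand":-1,"delta_pos":[-113,272,-10],"yaw":0.56}
    - {"hand":-1,"delta_pos":[-128,308,-10],"yaw":0.64}
    - {"hand":-1,"delta_pos":[-143,344,-10],"yaw":0.7}
    - {"hand":-1,"delta_pos":[-158,380,-10],"yaw":0.76}
    - {"hand":-1,"delta_pos":[-173,416,-10],"yaw":0.76}

```text
clock: 21.28
position: [569.9, 108.5, 149.1]
ee_rot: [0.253, 0.967, -0.0, -0.0]
contact_force: [1.6, -0.7, -0.9]
gripper_width: 45.0
grasp_force: 61.2
```

```bash
python3 -c "
from h import *
go(597,292,148,1.06); print(read_state()['joints'])"
```

```text
pos [569.9 108.5 149.1] j6 -2.55 ang 1.059 delta [ 66.3 173.3   1. ]  yaw -0.001 (alt 3.140) w 45.0 t 21.2833
[ 4.67191862e-01  4.07330945e-01 -2.49130449e-01  6.19000394e-06
 -9.15276218e-01 -2.55001535e+00]
```

>>> apply_moves:
  rows:
    - {"hand":-1,"delta_pos":[14,36,0],"yaw":0}
    - {"hand":-1,"delta_pos":[28,73,0],"yaw":0}
    - {"hand":-1,"delta_pos":[42,110,0],"yaw":0}
    - {"hand":-1,"delta_pos":[55,144,0],"yaw":0}
    - {"hand":-1,"delta_pos":[64,168,0],"yaw":0}
    - {"hand":-1,"delta_pos":[66,173,0],"yaw":0}
    - {"hand":-1,"delta_pos":[66,173,0],"yaw":0}

```text
clock: 21.87
position: [596.7, 291.6, 148.3]
ee_rot: [0.251, 0.968, -0.001, -0.0]
contact_force: [0.1, -0.0, -0.7]
gripper_width: 45.3
grasp_force: 61.3
```

```bash
python3 - <<'E'
from h import *
for i in range(3): W=imaging.get_image('wrist')
go(597,292,148,1.06)
g=np.mgrid[0:400,0:400]; X=595-g[0]/4.; Y=372-g[1]/4.
P=np.stack([X,Y,np.full_like(X,31.)],-1).reshape(-1,3)
uv=np.array([proj(W,p,True) for p in P]).reshape(400,400,2).astype(np.float32)
r=cv2.remap(np.ascontiguousarray(W['pixels']),uv[...,1],uv[...,0],cv2.INTER_LINEAR)
cv2.imwrite('pics/rect11.png',r[:,:,::-1])
print(nets.pinpoint('wrist','cradle')[:2], proj(W,(546,321,0),True), proj(W,(546,321,31),True))
E
```

```text
pos [596.6 288.5 149.1] j6 -2.78 ang 1.06 delta [1.4 3.3 1.1]  yaw -0.000 (alt 3.141) w 45.2 t 22.0167
[{'location': [127.9, 322.5], 'score': 0.58}] [126.12922719 317.46537387] [128.43483047 317.92619279]
```

View pics/rect11.png

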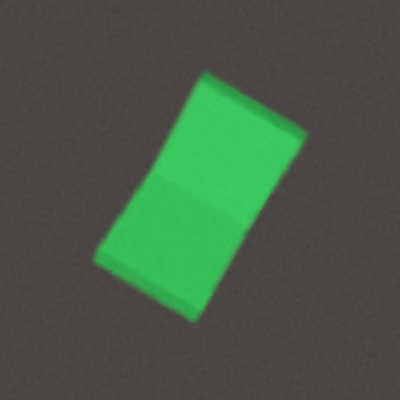

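Rectified crop (z = 31 plane, 4 px/mm): cradle corners at (206,72), (308,132), (195,322), (93,262), with the V line from (152,176) to (247,230). That puts its centre at about (545.5, 321.9) and the trough at 1.037 rad.

>>> apply_moves:
  rows:
    - {"hand":-1,"delta_pos":[20,1,0],"yaw":0.02}
    - {"hand":-1,"delta_pos":[45,3,0],"yaw":0.023}
    - {"hand":-1,"delta_pos":[61,4,10],"yaw":0.023}
    - {"hand":-1,"delta_pos":[61,4,35],"yaw":0.023}
    - {"hand":-1,"delta_pos":[61,4,60],"yaw":0.023}
    - {"hand":-1,"delta_pos":[61,4,74],"yaw":0.023}
    - {"hand":-1,"delta_pos":[61,4,74],"yaw":0.023}
    - {"hand":-1,"delta_pos":[61,4,74],"yaw":0.023}
    - {"hand":-1,"delta_pos":[61,4,74],"yaw":0.023}

```text
clock: 22.82
position: [546.8, 322.8, 77.1]
ee_rot: [0.264, 0.965, 0.001, 0.001]
contact_force: [0.4, -0.1, -0.1]
gripper_width: 45.5
grasp_force: 61.4
```

```bash
python3 -c "
from h import *
for i in range(3): W=imaging.get_image('wrist')
go(545.5,321.9,43.5,1.037); cv2.imwrite('pics/w12.png',W['pixels'][:,:,::-1])"
```

```text
pos [546.6 323.3  77.3] j6 -2.89 ang 1.037 delta [ 0.2 -1.8 33.8]  yaw 0.000 (alt -3.141) w 45.4 t 22.9667
```

View pics/w12.png

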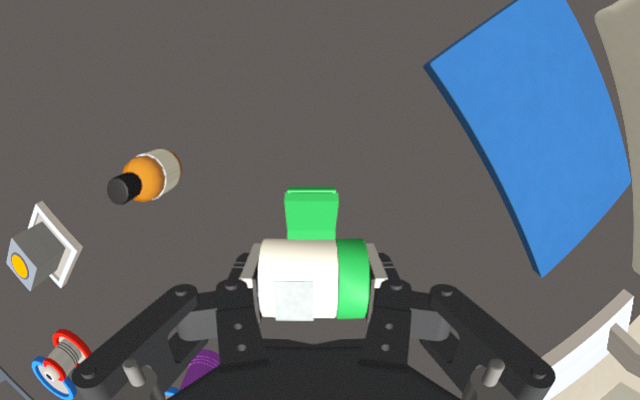

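The pot (col 314) hangs over the green cradle (cols 285-338), square to it. I shift 1.5 mm and lower it.

>>> apply_moves:
  rows:
    - {"hand":-1,"delta_pos":[0,-1.5,8],"yaw":0}
    - {"hand":-1,"delta_pos":[0,-1.5,17],"yaw":0}
    - {"hand":-1,"delta_pos":[0,-1.5,24],"yaw":0}
    - {"hand":-1,"delta_pos":[0,-1.5,28],"yaw":0}
    - {"hand":-1,"delta_pos":[0,-1.5,31],"yaw":0}
    - {"hand":-1,"delta_pos":[0,-1.5,32],"yaw":0}
    - {"hand":-1,"delta_pos":[0,-1.5,32],"yaw":0}
    - {"hand":-1,"delta_pos":[0,-1.5,32],"yaw":0}

```text
clock: 23.63
position: [545.0, 321.9, 43.6]
ee_rot: [0.264, 0.965, 0.0, 0.0]
contact_force: [0.0, 0.0, -0.4]
gripper_width: 45.7
grasp_force: 61.6
```

Not touching yet; a little further.

>>> apply_moves:
  rows:
    - {"hand":-1,"delta_pos":[0,0,0.5],"yaw":0}
    - {"hand":-1,"delta_pos":[0,0,1],"yaw":0}
    - {"hand":-1,"delta_pos":[0,0,1.5],"yaw":0}
    - {"hand":-1,"delta_pos":[0,0,1.5],"yaw":0}
    - {"hand":-1,"delta_pos":[0,0,1.5],"yaw":0}

```text
clock: 24.05
position: [545.5, 321.9, 43.0]
ee_rot: [0.263, 0.965, 0.0, 0.001]
contact_force: [0.3, -0.4, 5.5]
gripper_width: 45.2
grasp_force: 61.9
```

>>> apply_moves:
  rows:
    - {"hand":0.2,"delta_pos":[0,0,0],"yaw":0}
    - {"hand":0.4,"delta_pos":[0,0,0],"yaw":0}
    - {"hand":0.4,"delta_pos":[0,0,0],"yaw":0}
    - {"hand":0.5,"delta_pos":[0,0,0],"yaw":0}
    - {"hand":0.5,"delta_pos":[0,0,-15],"yaw":0}
    - {"hand":0.5,"delta_pos":[0,0,-45],"yaw":0}
    - {"hand":0.5,"delta_pos":[0,0,-80],"yaw":0}
    - {"hand":0.5,"delta_pos":[0,0,-115],"yaw":0}
    - {"hand":0.5,"delta_pos":[-20,0,-150],"yaw":0}
    - {"hand":0.5,"delta_pos":[-40,0,-170],"yaw":0}
    - {"hand":0.5,"delta_pos":[-40,0,-170],"yaw":0}

```text
clock: 24.97
position: [583.8, 301.6, 218.5]
ee_rot: [0.264, 0.964, 0.004, 0.004]
contact_force: [0.4, 0.4, 0.5]
gripper_width: 64.1
grasp_force: 0.0
```

```bash
python3 - <<'E'
from h import *
for i in range(3): W=imaging.get_image('wrist')
S=imaging.get_image('side')
A=np.vstack([W['pixels'][:300],cv2.resize(S['pixels'][80:380,150:470],None,fx=1,fy=1).repeat(1,0)[:, :320].copy().repeat(2,1)[:300]])
cv2.imwrite('pics/w13.png',A[:,:,::-1]); print(A.shape)
p=proj(S,(506,-339,48)); print(p, proj(S,(545.5,321.9,37)))
b=blob(S,'yellow',proj(S,(500,-315,55)),25,5); print((b.max(0)+b.min(0))/2)
E
```

```text
(600, 640, 3)
[116.84673955 410.53050414] [343.62903142 266.87015691]
[120.5 410. ]
```

View pics/w13.png

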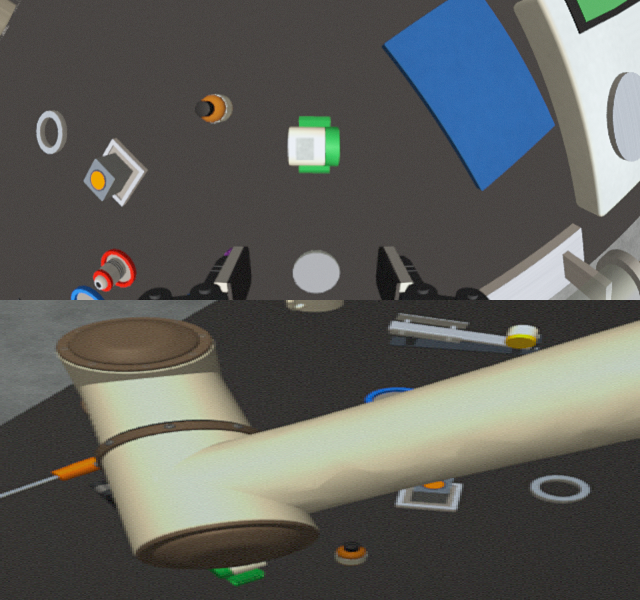

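The green pot lies in the cradle (314,146). The yellow pot is at the stop, the block is in its frame (upright and level), and the red objective is in its dish. The blue one was seen in its dish earlier. Handing in.

```bash
python3 -c "
from bench import workorder
print(workorder.job_done())"
```

```text
the job is handed in; nothing more can be done
None
```

The job is handed in at about 25 s of the 99 s allowed: both objectives in their own dishes, the filter block in the square frame, the green-capped pot in the cradle and the yellow-capped pot at the feeder's stop (the blue objective and its dish were not in the last pictures, but stood in place when last seen).

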